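# Fill a box of skittle balls from the gravity bin

### The arm

A 6-joint arm with a two-finger parallel gripper is mounted at the origin on the work surface. World frame = base frame: x ahead of the robot, y to its left, z up, the work surface at z = 0. Lengths are in m, angles in rad, forces in N, time in s.
With the tool pointing down it reaches from about 0.35 to 0.875 m from the base axis. Payload 15.5 kg.
Tool frame: the origin (TCP) lies midway between the tips of the shut fingers; the grasp point (between the pads) lies 19 mm behind it; z points along the fingers, x is the direction in which the jaws open and shut, and the axes are right-handed (so a half turn about z gives the same grasp; the last joint's range is limited). The gripper opens to 85 mm and grips with 20 to 120 N. Pads are 22 mm wide; open, the fingers measure 114 mm over their backs; the gripper's body (76 mm by 85 mm) begins 54 mm behind the grasp point. The pads swing forward as they close: fully open they stand 13 mm farther back than shut.
Start: joints at [-1.347, 0.494, 1.345, -0, 1.302, -0.096], TCP at [0.196, -0.593, 0.231] pointing down, gripper open.
Joint ranges: [-2.91, 2.91], [-0.82, 2.16], [0.22, 2.67], [-1.22, 4.37], [0.12, 2.79], [-3.08, 3.08]. Speed limits (rad/s): [1.89, 1.89, 2.57, 3.01, 3.01, 3.01].

### API

Orientations are given as a rotation vector (axis times angle).
In Python, from bench import manip gives the robot as it stands.
- The arm moves only by the tool send_rows, never from a script. Its argument "series" is one flat list of numbers, 7 for each row, row after row: the shift along the tool's x, y, z in m, then the turn, a rotation vector about the tool's x, y, z in rad, then the closure, from 0 (fully open) to 1 (shut). In form: [dx, dy, dz, rx, ry, rz, hand, dx, dy, dz, rx, ry, rz, hand, ...]. A call has exactly 8 rows; each row is the pose to reach, as a shift and turn from the pose commanded when the call began, along the tool's axes at that moment; what a row does not reach only later rows make up. A row lasts 1/12 s, in which the tool goes at most 41.7 mm and 7.16 degrees, less where a joint would pass 70% of its speed; a pose out of reach is approached as far as the arm can. A call with a gripper value outside its range is refused whole. The fingers move at their own pace and stop on an object; "squeeze" is the grip in N (left out, the last holds). Time passes only in rows, so rows that repeat a pose let the fingers close, or fill a call up. It gives the time, the measured TCP pose, the force and the opening at its end, in the units of the state.
- manip.sense(): the state, without advancing time (a new reading comes with each control period).
- manip.grab_frame(name): name is "side" or "top"; returns the picture (384x512x3 uint8, red, green, blue); there is no depth.
- manip.calibration(name): a dict with "camera_matrix" (3x3 intrinsics, pixels), "k1" (the pictures are not rectified: a ray, as slopes to the right and down, at radius r is drawn at 1 + k1 r^2 times it, then the intrinsics apply), "eye" and "orientation" of the camera in the world. Camera axes: x right, y down, z forward; pixel columns grow to the right and rows downward; lengths in m; the calibration is good to about 2 mm. A picture is of the moment at which its call begins. calibration takes no time and is no camera call.
- manip.job_done(): hands the job in, once; it reports no verdict.
The state is a dict: "time_s": time; "q": joint angles; "joint_velocities": joint speeds; "tau": joint torques, N m; "tcp_pos": TCP position; "tcp_rot": TCP orientation; "wrist_force": force on the tool from outside, world axes, zero at the start; "ft_torque": the same for the moment, N m; "grip_width": opening from 0.0 (shut) to 1.0 (fully open).
Only numpy, scipy, OpenCV 4.12 (cv2) and the standard library are available. Lean on these libraries where they do the work, as an engineer would, in place of code of your own. Each camera call takes 0.05 s, during which the arm holds its last target.

### The job

Slide the empty wooden box in under the chute of the grey bin, square to it, centred and with its wall tucked under the chute's lip, then lift the bin's slide gate by its bar so that all four wooden balls run out into the box, and push the gate fully shut again. Let no ball get away onto the table, leave the filled box standing under the chute, and do not disturb the other goods on the table.

Things in the scene. Friction and masses are not known exactly. Their poses are not given: they have to be found in the camera images.
- bin: Grey sheet-steel gravity bin on black angle legs, fixed, open-topped: 195 mm deep, 170 wide, 200 high at the front, 265 at the back. Origin on the table, midway between the fronts of its front legs, right below its slide gate; x points level to the back of the bin (the chute delivers along -x), z up. Inside it is 140 mm wide; the floor falls 14 degrees to the gate and goes on beyond it as a chute lip.
- chute_lip (a point): Middle of the end of the chute lip, on its upper face: 50 mm in front of the bin's origin, 73 mm above the table; the lip's underside is 66 mm above the table. The lip is 150 mm wide, with 34 mm high cheeks at its sides. Below it, the bin's front legs and the rail between them (24 to 46 mm high), fronts at the bin's x = 0, stop a box pushed in under the lip.
- gate (a joint): Height of the bin's upright steel slide gate in m: 0 shut (down on the chute floor), 0.085 fully raised, the opening then 85 mm high. It slides straight up and down, takes about 10 N to lift, and friction holds it wherever it is left, so it must be pushed down again (about 4 N). The balls pass once it is up by 75 mm or more; all four run out in about 1.5 s.
- gate_bar (a point): Centre of the gate's handle: a level black round bar, 14 mm thick, 100 mm long along the bin's y axis, on two posts 74 mm apart; 247 mm above the table when shut. The gate's top edge lies 31 mm below the bar's centre, the bin's front rim 47 mm below it (as shut); the raised rear of the bin, 265 mm high, begins 80 mm behind it.
- tray_center (a point): The empty wooden box, open at the top: 200 x 200 mm outside, 55 mm high, walls 9 mm thick, floor 12 mm thick, about 0.6 kg, loose on the table. The point is its centre, 27.5 mm above its underside; x and y are square to its walls, z up. It slides on the table.
- ball1_center (a point): a turned wooden skittle ball, 64 mm in diameter, 95 g; the point is its centre; one of four alike, which lie two by two in the bin behind the shut gate at the start
- ball2_center (a point): a turned wooden skittle ball, 64 mm in diameter, 95 g; the point is its centre; one of four alike, which lie two by two in the bin behind the shut gate at the start
- ball3_center (a point): a turned wooden skittle ball, 64 mm in diameter, 95 g; the point is its centre; one of four alike, which lie two by two in the bin behind the shut gate at the start
- ball4_center (a point): a turned wooden skittle ball, 64 mm in diameter, 95 g; the point is its centre; one of four alike, which lie two by two in the bin behind the shut gate at the start
- vase: bystander: a dark vase with a white neck, 210 mm tall, 92 mm wide; origin under its foot
- tankard: bystander: a wooden tankard, 120 mm tall, 94 mm wide, with a handle; origin under its foot
- jar: bystander: a white lidded jar, 124 mm tall, 80 mm wide; origin under its foot
- blue_bottle: bystander: a square blue ceramic bottle, 108 mm tall, 75 mm wide; origin under its foot
- candlestick: bystander: a brass candlestick, 145 mm tall, foot 96 mm wide; origin under its foot
- skittle: bystander: a single wooden skittle standing up, 175 mm tall, 60 mm wide; origin under its foot
Mind the look-alikes: they are no part of the job. Leave any yellow look-alike of the part that bears ball3_center alone. What is shaped like the part that bears ball4_center but blue is not meant.

How it is judged:
By the outcome, as a careful person would: the job done as asked, in the order asked, and still so for the second after the job is handed in, with the robot touching nothing.
It also fails if it takes over 61 s, if anything falls off the work surface, if the arm or the gripper's body presses on something with over 40 N, if the wrist force passes 120 N, or if a joint passes its speed limit or range.

## Working session

There is one attempt and no reset: what is moved stays moved. The work goes in short steps, Python scripts to look and compute and a tool call to move; the robot and the scene stay as the last step left them, time stands still between calls to the robot, and variables do not carry over. Pictures are saved under pics/ and viewed, and the job is handed in when it is done.

Besides the shell and the picture viewer there is one more tool, called after "Emit:" as name(argument=value, ...) on one line, values as JSON. send_rows: Moves the arm, as the interface text tells. Its arguments: {"type":"object","properties":{"series":{"type":"array"},"squeeze":{"type":"number"}},"required":["series"]}

```bash
mkdir -p pics; ls; python3 - <<'E'
from bench import manip
import cv2
print(manip.sense())
for n in ("side","top"):
    c=manip.calibration(n); print(n,c)
    im=manip.grab_frame(n); cv2.imwrite(f"pics/{n}0.png",im[:,:,::-1])
E
```

```text
pics
{'time_s': 0.0, 'q': array([-1.34647983e+00,  4.94195979e-01,  1.34616069e+00,  5.23010480e-06,
        1.30248475e+00, -9.54964360e-02]), 'joint_velocities': array([-0.00067533,  0.00164946,  0.00120753,  0.00043054, -0.00039005,
       -0.00117979]), 'tau': array([ 4.44955949e-03, -8.82153082e+01, -3.83868384e+01,  9.96525409e-05,
        1.01461244e-02,  4.09134998e-05]), 'tcp_pos': array([ 0.19641693, -0.59294313,  0.23068228]), 'tcp_rot': array([-2.54613876e+00,  1.83890648e+00,  1.46782084e-03]), 'wrist_force': array([-0.42008109, -0.89089398,  0.4732837 ]), 'ft_torque': array([-0.05859384, -0.0641582 ,  0.00105777]), 'grip_width': 1.004402387787201}
side {'camera_matrix': array([[444.48703006,   0.        , 251.19637633],
       [  0.        , 444.48703006, 188.08256072],
       [  0.        ,   0.        ,   1.        ]]), 'k1': -0.05952780051669752, 'eye': array([0.4433668 , 1.00511709, 1.41214075]), 'orientation': array([-0.16083758,  2.89730942, -1.08101746])}
top {'camera_matrix': array([[361.78613869,   0.        , 258.24005767],
       [  0.        , 361.78613869, 186.10252134],
       [  0.        ,   0.        ,   1.        ]]), 'k1': -0.06219431697052526, 'eye': array([ 0.43478443, -0.06977716,  1.16151837]), 'orientation': array([-2.12694922,  2.16477378, -0.13466477])}
```

View pics/side0.png

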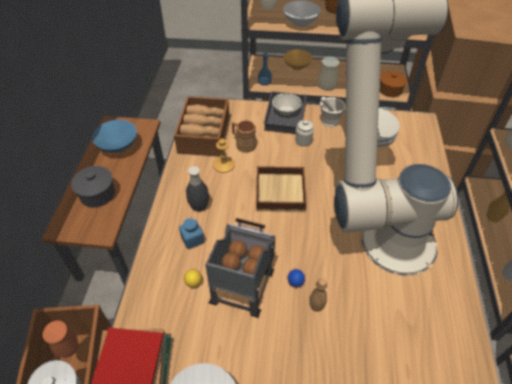

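View pics/top0.png

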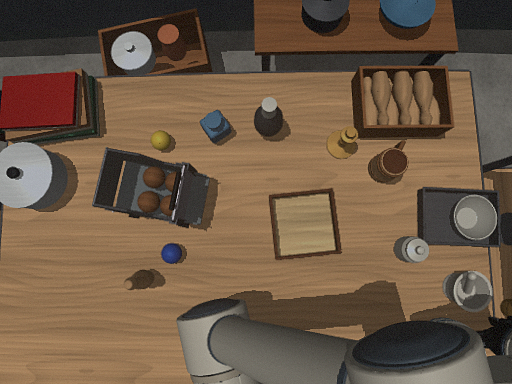

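```bash
cat > h.py <<'E'
import numpy as np, cv2
from scipy.spatial.transform import Rotation as R
from bench import manip
def ray(name,uv):
    c=manip.calibration(name);K=c["camera_matrix"]
    d=np.array([c["k1"],0,0,0.])
    p=cv2.undistortPoints(np.array(uv,float).reshape(-1,1,2),K,d).reshape(-1,2)
    D=np.c_[p,np.ones(len(p))]@R.from_rotvec(c["orientation"]).as_matrix().T
    return np.array(c["eye"]),D
def onz(name,uv,z):
    e,D=ray(name,uv); return e+D*((z-e[2])/D[:,2])[:,None]
def proj(name,P):
    c=manip.calibration(name);M=R.from_rotvec(c["orientation"]).as_matrix()
    q=(np.array(P,float).reshape(-1,3)-c["eye"])@M
    x=q[:,:2]/q[:,2:]; x=x*(1+c["k1"]*(x**2).sum(1,keepdims=True))
    K=c["camera_matrix"]; return x*[K[0,0],K[1,1]]+[K[0,2],K[1,2]]
def two(a,b):
    e1,D1=ray("side",a);e2,D2=ray("top",b)
    d1,d2=D1[0]/np.linalg.norm(D1[0]),D2[0]/np.linalg.norm(D2[0])
    s=np.linalg.lstsq(np.c_[d1,-d2],e2-e1,rcond=None)[0]
    p,q=e1+d1*s[0],e2+d2*s[1]; return (p+q)/2,np.linalg.norm(p-q)
def crop(src,x0,y0,x1,y1,f,out):
    im=cv2.imread(src)[y0:y1,x0:x1]; cv2.imwrite(out,cv2.resize(im,None,fx=f,fy=f,interpolation=cv2.INTER_CUBIC))
E
python3 - <<'E'
from h import *
crop("pics/top0.png",85,135,225,240,5.5,"pics/topbin.png")
crop("pics/top0.png",260,180,350,265,7,"pics/topbox.png")
crop("pics/side0.png",195,155,320,320,3.6,"pics/sidebin.png")
E
```

```text
(no output)
```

View pics/topbin.png

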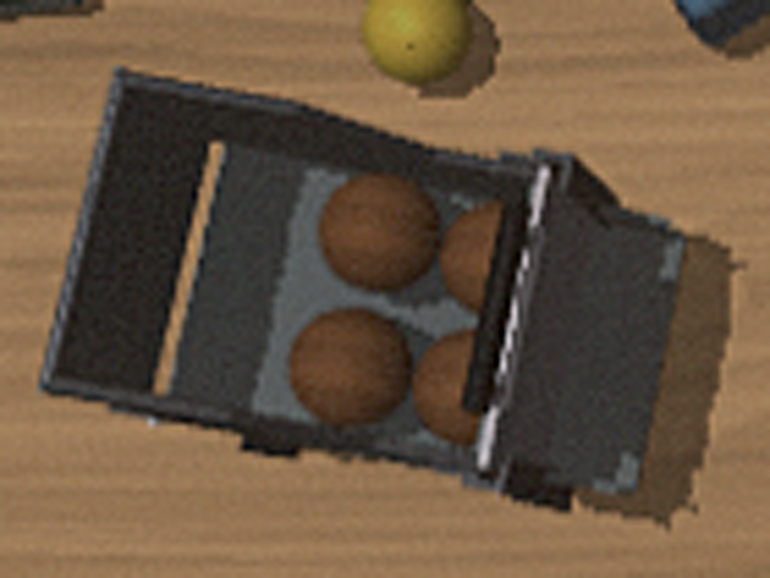

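View pics/topbox.png

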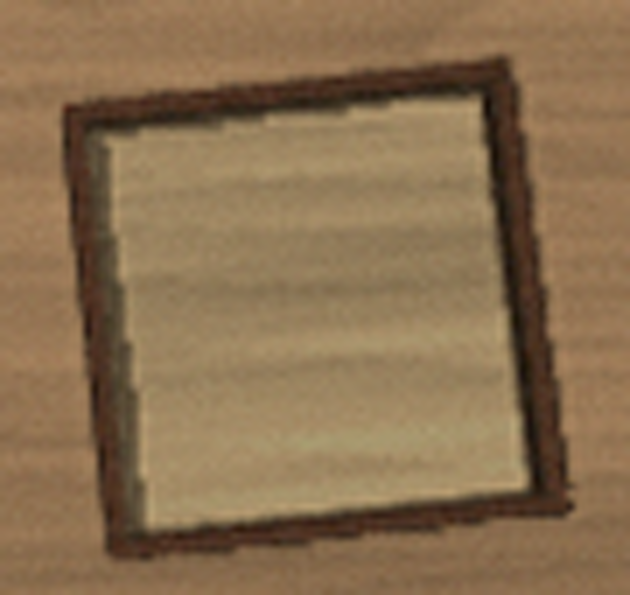

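View pics/sidebin.png

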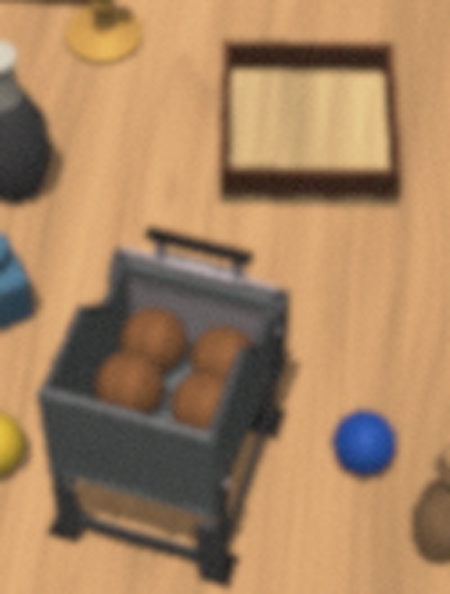

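```bash
cat >> h.py <<'E'
def un(pts,f,x0,y0): return (np.array(pts,float)+.5)/f-.5+[x0,y0]
E
python3 - <<'E'
from h import *
b=un([(65,105),(507,60),(570,508),(112,555)],7,260,180)
P=onz("top",b,.055); print("box",P,P.mean(0))
for i in range(4):
    d=P[(i+1)%4]-P[i]; print(np.linalg.norm(d),np.degrees(np.arctan2(d[1],d[0])))
t=un([(512,204),(477,409)],5.5,85,135); s=un([(150,236),(250,258)],3.6,195,155)
B=onz("top",t,.247); print("bar top",B,B.mean(0),np.linalg.norm(B[0]-B[1]))
B2=onz("side",s,.247); print("bar side",B2,B2.mean(0),np.linalg.norm(B2[0]-B2[1]))
for a,c in zip(s,t): print(two(a,c))
r=onz("top",un([(118,72),(45,388)],5.5,85,135),.265);print("rear",r,r.mean(0),np.linalg.norm(r[0]-r[1]))
r2=onz("side",un([(42,395),(215,440)],3.6,195,155),.265);print("rear side",r2,r2.mean(0),np.linalg.norm(r2[0]-r2[1]))
l=onz("top",un([(685,240),(630,490)],5.5,85,135),.09);print("lip",l,l.mean(0),np.linalg.norm(l[0]-l[1]))
f=onz("top",un([(573,155),(520,487)],5.5,85,135),.2);print("frontrim",f,f.mean(0),np.linalg.norm(f[0]-f[1]))
for n,M in (("bar",B),("bars",B2),("rear",r),("rears",r2),("lip",l),("f",f)):
    d=M[1]-M[0]; print(n,np.degrees(np.arctan2(d[1],d[0])))
m=(r.mean(0)-B.mean(0));print("axis dir",np.degrees(np.arctan2(m[1],m[0])),np.linalg.norm(m[:2]))
E
```

```text
box [[ 0.55948781 -0.09135797  0.055     ]
 [ 0.57583379 -0.28658033  0.055     ]
 [ 0.38052068 -0.3056439   0.055     ]
 [ 0.36437183 -0.1075963   0.055     ]] [ 0.47005353 -0.19779462  0.055     ]
0.19590548525852158 -85.21378434295491
0.19624125398306086 -174.42529368129598
0.19870489948209874 94.66159832931834
0.1957905169608646 4.757418656258303
bar top [[0.60147171 0.14626485 0.247     ]
 [0.50543065 0.16134616 0.247     ]] [0.55345118 0.15380551 0.247     ] 0.0972179642570569
bar side [[0.59690049 0.14484783 0.247     ]
 [0.5043714  0.15949918 0.247     ]] [0.55063594 0.1521735  0.247     ] 0.09368188286113358
(array([0.59888206, 0.14584688, 0.24887675]), np.float64(0.00442839277500796))
(array([0.50477544, 0.16086195, 0.24893099]), np.float64(0.0010094120135009557))
rear [[0.66500975 0.33021796 0.265     ]
 [0.51671652 0.35846412 0.265     ]] [0.59086313 0.34434104 0.265     ] 0.15095935625939674
rear side [[0.66144401 0.33072783 0.265     ]
 [0.51445384 0.35683216 0.265     ]] [0.58794893 0.34377999 0.265     ] 0.14929013813332634
lip [[0.60821019 0.0877602  0.09      ]
 [0.47255239 0.1173552  0.09      ]] [0.54038129 0.1025577  0.09      ] 0.13884848345800413
frontrim [[0.63404023 0.12731536 0.2       ]
 [0.47091089 0.15169983 0.2       ]] [0.55247556 0.1395076  0.2       ] 0.1649417626901684
bar 171.07572678337803
bars 171.00230901153407
rear 169.2157659930122
rears 169.92969973065084
lip 167.69322328625506
f 171.49840926165444
axis dir 78.89120684983584 0.1941737501652031
```

```bash
python3 - <<'E'
from h import *
im=cv2.imread("pics/top0.png")
g=im.astype(int); 
# white gate edge
sub=np.zeros(g.shape[:2],bool); sub[160:225,165:190]=1
m=sub&(g.min(2)>120)&(g.max(2)-g.min(2)<40)
ys,xs=np.nonzero(m); print(len(xs),xs.min(),xs.max(),ys.min(),ys.max())
P=onz("top",np.c_[xs,ys],.216)[:,:2]
vx,vy,x0,y0=cv2.fitLine(P.astype(np.float32),cv2.DIST_HUBER,0,.01,.01).ravel()
print("gate edge",np.degrees(np.arctan2(vy,vx)),P.min(0),P.max(0),x0,y0)
# bar dark
sub[:]=0; sub[170:212,168:183]=1
m=sub&(g.max(2)<38)
cv2.imwrite("pics/m.png",cv2.resize((m*255).astype(np.uint8)[135:240,85:225],None,fx=5,fy=5,interpolation=0))
# lip end: rows, edge between grey & brown
E
python3 - <<'E'
from h import *
crop("pics/top0.png",160,150,225,235,9,"pics/lip.png")
im=cv2.imread("pics/lip.png"); cv2.imwrite("pics/lip.png",cv2.convertScaleAbs(im,alpha=1.8,beta=20))
E
```

```text
57 172 184 166 219
gate edge -11.444987 [0.48139815 0.13675208] [0.62225757 0.16715208] 0.5485977 0.1532125
```

View pics/m.png

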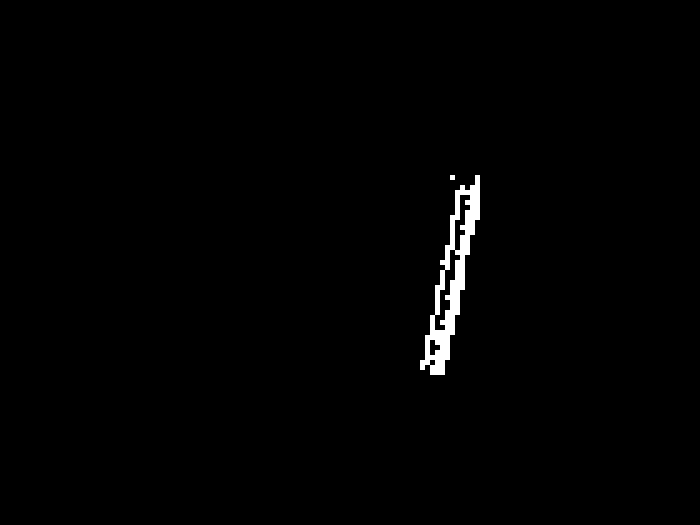

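View pics/lip.png

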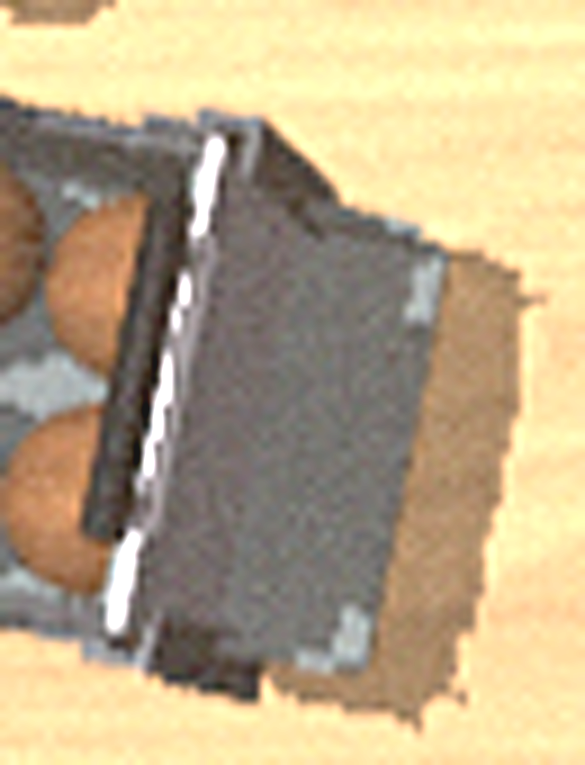

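```bash
python3 - <<'E'
from h import *
l=onz("top",un([(445,255),(370,665)],9,160,150),.073);print(l,l.mean(0),np.linalg.norm(l[0]-l[1]));d=l[1]-l[0];print(np.degrees(np.arctan2(d[1],d[0])))
# edge: per row rightmost grey->brown transition
im=cv2.imread("pics/top0.png").astype(int)
pts=[]
for v in range(182,220):
    row=im[v,160:222]; sat=row.max(1)-row.min(1)
    # rightmost col with sat<18 before brown
    k=np.where(sat<22)[0]
    pts.append((160+k.max()+.5,v))
P=onz("top",pts,.073)[:,:2].astype(np.float32)
print([p[0] for p in pts])
vx,vy,x0,y0=cv2.fitLine(P,cv2.DIST_HUBER,0,.001,.001).ravel();print(np.degrees(np.arctan2(vy,vx)),x0,y0)
for yaw in (78.5,79.5,80.5):
    a=np.radians(yaw);ex=np.array([np.cos(a),np.sin(a)]);ey=np.array([-ex[1],ex[0]])
    bar=np.array([.5525,.1532]); G=[.5486,.1532]; rear=np.array([.5895,.344])
    lip=l.mean(0)[:2]
    print(yaw,"rear rel",(rear-bar)@ex,(rear-bar)@ey,"lip rel",(lip-bar)@ex,(lip-bar)@ey)
for n,P in dict(binfoot=[.552,.153,0]).items(): print(proj("top",P),proj("side",P))
E
```

```text
[[0.61201646 0.0906799  0.073     ]
 [0.47379311 0.11570096 0.073     ]] [0.54290479 0.10319043 0.073     ] 0.14046973691329237
169.7394818961434
[np.float64(208.5), np.float64(208.5), np.float64(208.5), np.float64(208.5), np.float64(207.5), np.float64(207.5), np.float64(207.5), np.float64(207.5), np.float64(207.5), np.float64(207.5), np.float64(206.5), np.float64(206.5), np.float64(206.5), np.float64(206.5), np.float64(205.5), np.float64(205.5), np.float64(205.5), np.float64(205.5), np.float64(205.5), np.float64(204.5), np.float64(204.5), np.float64(204.5), np.float64(204.5), np.float64(204.5), np.float64(203.5), np.float64(203.5), np.float64(203.5), np.float64(203.5), np.float64(203.5), np.float64(202.5), np.float64(202.5), np.float64(202.5), np.float64(202.5), np.float64(202.5), np.float64(201.5), np.float64(201.5), np.float64(201.5), np.float64(201.5)]
-11.330547 0.5429885 0.102646254
78.5 rear rel 0.19434624721509056 0.001782187815830491 lip rel -0.05091859434451141 -0.0005677176649019917
79.5 rear rel 0.19434775080641195 -0.0016098933159646306 lip rel -0.050920747235392486 0.00032102080496375536
80.5 rear rel 0.1942900541901488 -0.005001484058660313 lip rel -0.05090738917338531 0.0012096614887825135
[[193.10621813 200.1240208 ]] [[250.23805296 263.38738378]]
```

The top view shows these candidates:

- **Boxes:** the empty wooden box is at (305,223). The skittle crate at (405,100) and the crate with lids at (155,45) are both full, so they are not meant.
- **Balls:** the brown balls in the bin are at about (153,177) and (149,201), plus two by the gate. The yellow ball at (161,140) and the blue one at (172,253) are look-alikes.
- **Bin:** there is only one, with its bar at about (175,190).

The close crops confirm the empty box and the bin bar. The bin's bar, lip and rear agree to about 1 mm on a yaw of 79° and an origin of (0.5525, 0.153).

```bash
cat >> h.py <<'E'
def state():
    s=manip.sense(); Rm=R.from_rotvec(s["tcp_rot"]).as_matrix()
    print("t %.2f tcp %s xyaw %.2f tilt %.2f F %s w %.3f q %s"%(s["time_s"],s["tcp_pos"].round(4),np.degrees(np.arctan2(Rm[1,0],Rm[0,0])),np.degrees(np.arccos(-Rm[2,2])),s["wrist_force"].round(1),s["grip_width"],s["q"].round(2)))
    return s,Rm
def goto(p,yaw):
    "delta in tool axes to world p with tool x yaw (deg), pointing down"
    s,Rm=state(); y=np.radians(yaw)
    x=np.array([np.cos(y),np.sin(y),0]);z=np.array([0,0,-1.]);T=np.c_[x,np.cross(z,x),z]
    print("d",(Rm.T@(np.array(p)-s["tcp_pos"])).round(4),"rv",R.from_matrix(Rm.T@T).as_rotvec().round(4))
E
python3 - <<'E'
from h import *
for y in (-85.1,94.9): goto([.4785,-.293,.16],y)
E
```

```text
t 0.10 tcp [ 0.1964 -0.593   0.2308] xyaw -71.68 tilt 0.06 F [ 0.1  0.2 -0.8] w 1.001 q [-1.35  0.49  1.35  0.    1.3  -0.1 ]
d [-0.196  -0.3621  0.071 ] rv [-0.      0.0011  0.2343]
t 0.10 tcp [ 0.1964 -0.593   0.2308] xyaw -71.68 tilt 0.06 F [ 0.1  0.2 -0.8] w 1.001 q [-1.35  0.49  1.35  0.    1.3  -0.1 ]
d [-0.196  -0.3621  0.071 ] rv [-1.6000e-03 -0.0000e+00 -2.9073e+00]
```

Emit:
send_rows(series=[-0.196, -0.362, 0.0, 0, 0, 0.234, 0, -0.196, -0.362, 0.0, 0, 0, 0.234, 0, -0.196, -0.362, 0.0, 0, 0, 0.234, 0, -0.196, -0.362, 0.0, 0, 0, 0.234, 0, -0.196, -0.362, 0.0, 0, 0, 0.234, 0, -0.196, -0.362, 0.0, 0, 0, 0.234, 0, -0.196, -0.362, 0.0, 0, 0, 0.234, 0, -0.196, -0.362, 0.0, 0, 0, 0.234, 0], squeeze=60)

```text
time_s: 0.77
tcp_pos: [0.4247, -0.3498, 0.2311]
tcp_rot: [-2.315, 2.124, 0.001]
wrist_force: [1.1, -0.9, -0.3]
grip_width: 0.998
```

```bash
python3 - <<'E'
from h import *
goto([.4785,-.293,.10],-85.1)
E
```

```text
t 0.77 tcp [ 0.4247 -0.3498  0.2311] xyaw -85.09 tilt 0.02 F [ 1.1 -0.9 -0.3] w 0.998 q [-0.8   0.39  1.53  0.    1.22  0.69]
d [-0.052  -0.0585  0.1311] rv [0.0002 0.0003 0.0001]
```

Emit:
send_rows(series=[-0.052, -0.058, 0.03, 0, 0, 0, 0, -0.052, -0.058, 0.03, 0, 0, 0, 0, -0.052, -0.058, 0.06, 0, 0, 0, 0, -0.052, -0.058, 0.09, 0, 0, 0, 0, -0.052, -0.058, 0.12, 0, 0, 0, 0, -0.052, -0.058, 0.13, 0, 0, 0, 0, -0.052, -0.058, 0.13, 0, 0, 0, 0, -0.052, -0.058, 0.13, 0, 0, 0, 0])

```text
time_s: 1.43
tcp_pos: [0.4772, -0.2951, 0.1018]
tcp_rot: [2.314, -2.124, -0.001]
wrist_force: [0.9, -1.0, 0.9]
grip_width: 0.998
```

```bash
python3 - <<'E'
from h import *
goto([.4785,-.293,.024],-85.1)
for n in ("side","top"): cv2.imwrite(f"pics/{n}1.png",manip.grab_frame(n)[:,:,::-1])
a=cv2.imread("pics/side1.png")[140:230,220:370];b=cv2.imread("pics/top1.png")[170:290,230:380]
a=cv2.resize(a,None,fx=4,fy=4);b=cv2.resize(b,(600,480))
cv2.imwrite("pics/both1.png",cv2.resize(np.vstack([a,b]),None,fx=.7,fy=.7))
E
```

```text
t 1.43 tcp [ 0.4772 -0.2951  0.1018] xyaw -85.10 tilt 0.02 F [ 0.9 -1.   0.9] w 0.998 q [-0.66  0.56  1.64 -0.    0.93  0.82]
d [-0.002  -0.0015  0.0778] rv [0.0003 0.0003 0.0001]
```

View pics/both1.png

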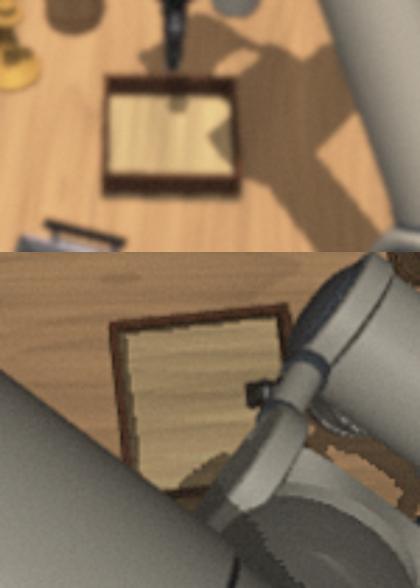

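The side crop shows the gripper over the middle of the box's far wall (crop 175,72). The top crop shows one finger inside the box (258,392). Going down and gripping the wall.

Emit:
send_rows(series=[-0.002, -0.001, 0.02, 0, 0, 0, 0, -0.002, -0.001, 0.04, 0, 0, 0, 0, -0.002, -0.001, 0.06, 0, 0, 0, 0, -0.002, -0.001, 0.077, 0, 0, 0, 0, -0.002, -0.001, 0.077, 0, 0, 0, 0, -0.002, -0.001, 0.077, 0, 0, 0, 1, -0.002, -0.001, 0.077, 0, 0, 0, 1, -0.002, -0.001, 0.077, 0, 0, 0, 1], squeeze=60)

```text
time_s: 2.2
tcp_pos: [0.4788, -0.2935, 0.0259]
tcp_rot: [-2.314, 2.124, -0.004]
wrist_force: [-0.1, -0.9, -0.4]
grip_width: 0.602
```

Emit:
send_rows(series=[0, 0, 0, 0, 0, 0, 1, 0, 0, 0, 0, 0, 0, 1, 0, 0, 0, 0, 0, 0, 1, 0, 0, 0, 0, 0, 0, 1, 0, 0, 0, 0, 0, 0, 1, 0, 0, 0, 0, 0, 0, 1, 0, 0, 0, 0, 0, 0, 1, 0, 0, 0, 0, 0, 0, 1])

```text
time_s: 2.87
tcp_pos: [0.4783, -0.293, 0.0249]
tcp_rot: [-2.315, 2.124, -0.002]
wrist_force: [-0.7, 0.9, 10.4]
grip_width: 0.093
```

```bash
python3 - <<'E'
from h import *
state()
for n in ("side","top"): cv2.imwrite(f"pics/{n}2.png",manip.grab_frame(n)[:,:,::-1])
a=cv2.imread("pics/side2.png")[140:230,220:370];b=cv2.imread("pics/top2.png")[170:290,230:380]
a=cv2.resize(a,None,fx=4,fy=4);b=cv2.resize(b,(600,480))
cv2.imwrite("pics/both2.png",cv2.resize(np.vstack([a,b]),None,fx=.7,fy=.7))
E
```

```text
t 2.87 tcp [ 0.4783 -0.293   0.0249] xyaw -85.08 tilt 0.06 F [-0.7  0.9 10.4] w 0.093 q [-0.66  0.68  1.69 -0.    0.76  0.83]
```

View pics/both2.png

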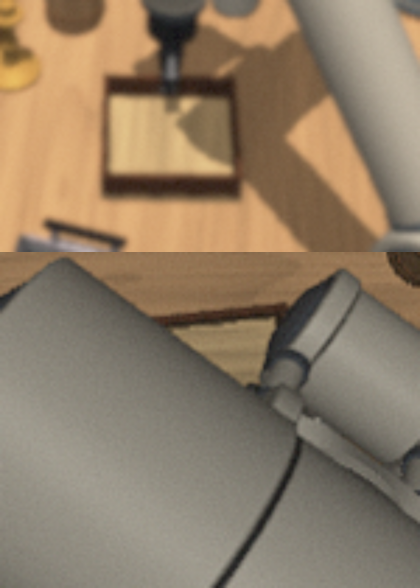

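```bash
python3 - <<'E'
from h import *
goto([.5123,-.0534,.0255],-101)
E
```

```text
t 2.97 tcp [ 0.4783 -0.293   0.0249] xyaw -85.07 tilt 0.06 F [-1.   0.2  9.3] w 0.095 q [-0.66  0.68  1.69 -0.    0.76  0.83]
d [-0.2358 -0.0545 -0.0007] rv [-0.0008 -0.0007  0.278 ]
```

Emit:
send_rows(series=[-0.008, -0.002, -0.001, 0, 0, 0.01, 1, -0.02, -0.005, -0.001, 0, 0, 0.025, 1, -0.035, -0.008, -0.001, 0, 0, 0.04, 1, -0.052, -0.012, -0.001, 0, 0, 0.06, 1, -0.07, -0.016, -0.001, 0, 0, 0.08, 1, -0.088, -0.02, -0.001, 0, 0, 0.1, 1, -0.104, -0.024, -0.001, 0, 0, 0.12, 1, -0.118, -0.027, -0.001, 0, 0, 0.139, 1])

```text
time_s: 3.63
tcp_pos: [0.4946, -0.1717, 0.0252]
tcp_rot: [2.161, -2.28, -0.001]
wrist_force: [-0.7, -1.1, -2.8]
grip_width: 0.096
```

```bash
python3 - <<'E'
from h import *
goto([.5123,-.0534,.0255],-101)
E
```

```text
t 3.63 tcp [ 0.4946 -0.1717  0.0252] xyaw -93.09 tilt 0.03 F [-0.7 -1.1 -2.8] w 0.096 q [-0.45  0.65  1.79 -0.    0.7   1.18]
d [-0.1191 -0.0113 -0.0003] rv [5.000e-04 1.000e-04 1.381e-01]
```

Emit:
send_rows(series=[-0.016, -0.002, 0, 0, 0, 0.02, 1, -0.034, -0.003, 0, 0, 0, 0.04, 1, -0.052, -0.005, 0, 0, 0, 0.06, 1, -0.07, -0.007, 0, 0, 0, 0.08, 1, -0.088, -0.008, 0, 0, 0, 0.1, 1, -0.104, -0.01, 0, 0, 0, 0.12, 1, -0.115, -0.011, 0, 0, 0, 0.132, 1, -0.119, -0.011, 0, 0, 0, 0.138, 1])

```text
time_s: 4.3
tcp_pos: [0.5119, -0.0532, 0.0252]
tcp_rot: [2.0, -2.423, -0.001]
wrist_force: [-0.2, -2.2, -3.8]
grip_width: 0.095
```

```bash
python3 - <<'E'
from h import *
goto([.5151,-.0392,.0255],-101)
for n in ("side","top"): cv2.imwrite(f"pics/{n}3.png",manip.grab_frame(n)[:,:,::-1])
crop("pics/side3.png",190,150,340,320,3.4,"pics/s3.png")
crop("pics/top3.png",85,135,285,285,4,"pics/t3.png")
E
```

```text
t 4.30 tcp [ 0.5119 -0.0532  0.0252] xyaw -100.92 tilt 0.03 F [-0.2 -2.2 -3.8] w 0.095 q [-0.22  0.65  1.81  0.    0.69  1.54]
d [-0.0143 -0.0005 -0.0003] rv [0.0005 0.0001 0.0014]
```

View pics/s3.png

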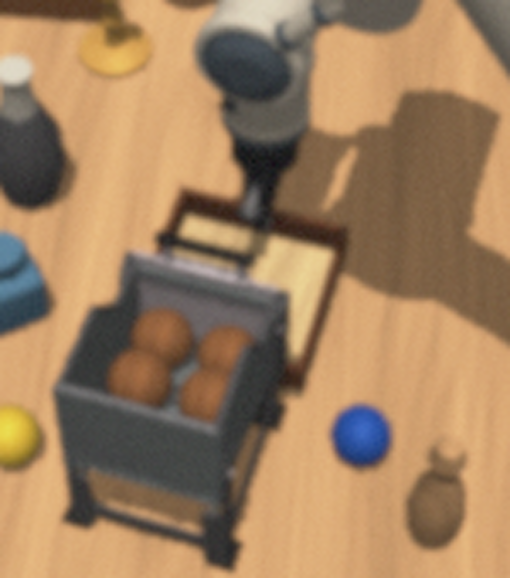

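View pics/t3.png

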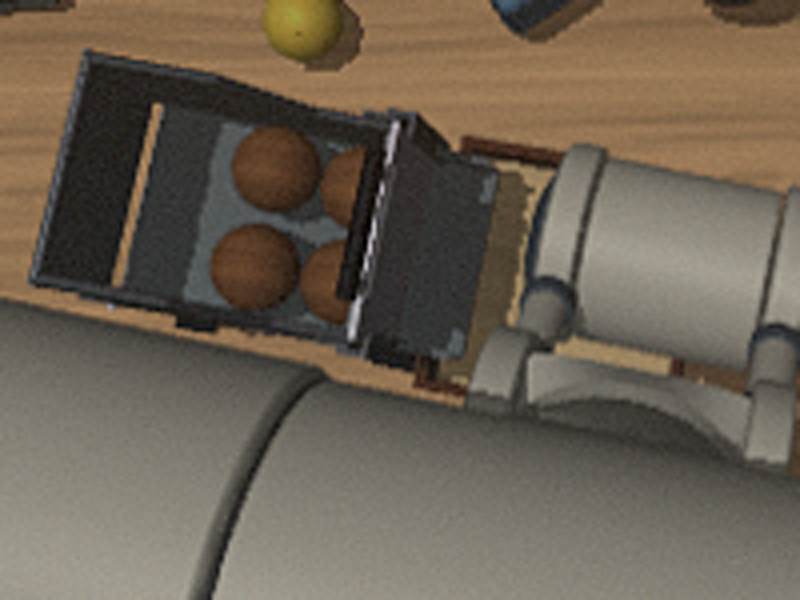

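The box is square to the bin and part-way under the lip (side crop corners 182,195 / 345,235; right wall visible beside the bin). Now the last 14 mm, gently.

Emit:
send_rows(series=[-0.003, 0, 0, 0, 0, 0, 1, -0.006, 0, 0, 0, 0, 0, 1, -0.008, 0, 0, 0, 0, 0, 1, -0.01, 0, 0, 0, 0, 0.001, 1, -0.011, 0, 0, 0, 0, 0.001, 1, -0.012, 0, 0, 0, 0, 0.001, 1, -0.013, 0, 0, 0, 0, 0.001, 1, -0.013, 0, 0, 0, 0, 0.001, 1])

```text
time_s: 5.07
tcp_pos: [0.5146, -0.0418, 0.0253]
tcp_rot: [-1.998, 2.424, 0.0]
wrist_force: [0.2, 1.4, -4.2]
grip_width: 0.097
```

```bash
python3 - <<'E'
from h import *
goto([.5151,-.0392,.0255],-101)
E
```

```text
t 5.07 tcp [ 0.5146 -0.0418  0.0253] xyaw -101.01 tilt 0.00 F [ 0.2  1.4 -4.2] w 0.097 q [-0.2   0.65  1.81  0.    0.69  1.57]
d [-0.0026 -0.     -0.0002] rv [-0.      0.0001 -0.0002]
```

Emit:
send_rows(series=[-0.001, 0, 0, 0, 0, 0, 1, -0.001, 0, 0, 0, 0, 0, 1, -0.002, 0, 0, 0, 0, 0, 1, -0.002, 0, 0, 0, 0, 0, 1, -0.002, 0, 0, 0, 0, 0, 1, -0.002, 0, 0, 0, 0, 0, 1, -0.002, 0, 0, 0, 0, 0, 1, -0.002, 0, 0, 0, 0, 0, 1])

```text
time_s: 5.73
tcp_pos: [0.5149, -0.0399, 0.0253]
tcp_rot: [-1.998, 2.424, 0.0]
wrist_force: [-0.0, 1.2, -4.3]
grip_width: 0.092
```

```bash
python3 - <<'E'
from h import *
goto([.5151,-.0392,.0255],-101)
E
```

```text
t 5.73 tcp [ 0.5149 -0.0399  0.0253] xyaw -101.01 tilt 0.01 F [-0.   1.2 -4.3] w 0.092 q [-0.19  0.65  1.81  0.    0.69  1.57]
d [-0.0007 -0.0001 -0.0002] rv [ 0.      0.0001 -0.0003]
```

Emit:
send_rows(series=[-0.0005, 0, 0, 0, 0, 0, 1, -0.001, 0, 0, 0, 0, 0, 1, -0.001, 0, 0, 0, 0, 0, 1, -0.0015, 0, 0, 0, 0, 0, 1, -0.002, 0, 0, 0, 0, 0, 1, -0.002, 0, 0, 0, 0, 0, 1, -0.002, 0, 0, 0, 0, 0, 1, -0.002, 0, 0, 0, 0, 0, 1])

```text
time_s: 6.4
tcp_pos: [0.5153, -0.0379, 0.0253]
tcp_rot: [-1.998, 2.424, 0.0]
wrist_force: [0.9, -1.8, -4.0]
grip_width: 0.093
```

```bash
python3 - <<'E'
from h import *
goto([.5151,-.0392,.0255],-101)
E
```

```text
t 6.40 tcp [ 0.5153 -0.0379  0.0253] xyaw -101.01 tilt 0.00 F [ 0.9 -1.8 -4. ] w 0.093 q [-0.19  0.65  1.81  0.    0.69  1.57]
d [ 0.0013 -0.0001 -0.0002] rv [-0.      0.0001 -0.0002]
```

Emit:
send_rows(series=[0, 0, 0, 0, 0, 0, 0, 0, 0, 0, 0, 0, 0, 0, 0, 0, 0, 0, 0, 0, 0, 0, 0, 0, 0, 0, 0, 0, 0, 0, 0, 0, 0, 0, 0, 0, 0, 0, 0, 0, 0, 0, 0, 0, -0.01, 0, 0, 0, 0, 0, 0, -0.03, 0, 0, 0, 0])

```text
time_s: 7.07
tcp_pos: [0.5141, -0.0378, 0.0546]
tcp_rot: [1.997, -2.423, -0.004]
wrist_force: [-1.4, -0.2, -0.4]
grip_width: 1.003
```

Emit:
send_rows(series=[0, 0, -0.03, 0, 0, 0, 0, 0, 0, -0.07, 0, 0, 0, 0, 0, 0, -0.11, 0, 0, 0, 0, 0, 0, -0.15, 0, 0, 0, 0, 0, 0, -0.19, 0, 0, 0, 0, 0, 0, -0.23, 0, 0, 0, 0, 0, 0, -0.25, 0, 0, 0, 0, 0, 0, -0.25, 0, 0, 0, 0])

```text
time_s: 7.73
tcp_pos: [0.5168, -0.0382, 0.3111]
tcp_rot: [-1.995, 2.42, -0.01]
wrist_force: [-0.1, -0.1, 0.2]
grip_width: 1.0
```

```bash
python3 - <<'E'
from h import *
goto([.5525,.1532,.31],-101)
for n in ("side","top"): cv2.imwrite(f"pics/{n}4.png",manip.grab_frame(n)[:,:,::-1])
crop("pics/side4.png",190,150,340,320,3.4,"pics/s4.png")
crop("pics/top4.png",85,135,285,285,4,"pics/t4.png")
E
```

```text
t 7.73 tcp [ 0.5168 -0.0382  0.3111] xyaw -101.01 tilt 0.48 F [-0.1 -0.1  0.2] w 1.000 q [-0.19  0.26  1.49 -0.    1.38  1.57]
d [-0.1947  0.0015  0.001 ] rv [-0.0083  0.     -0.0001]
```

View pics/s4.png

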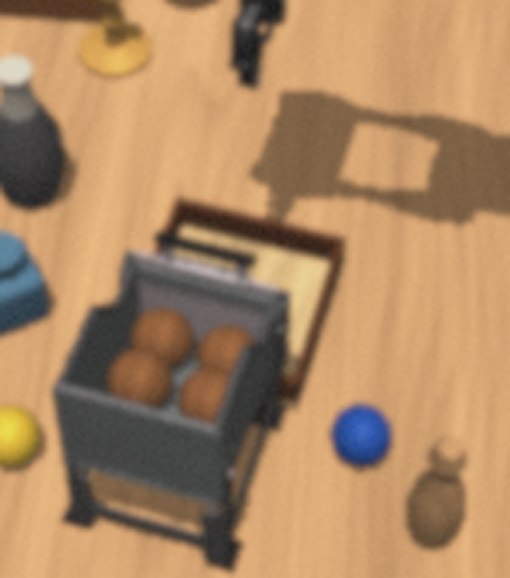

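View pics/t4.png

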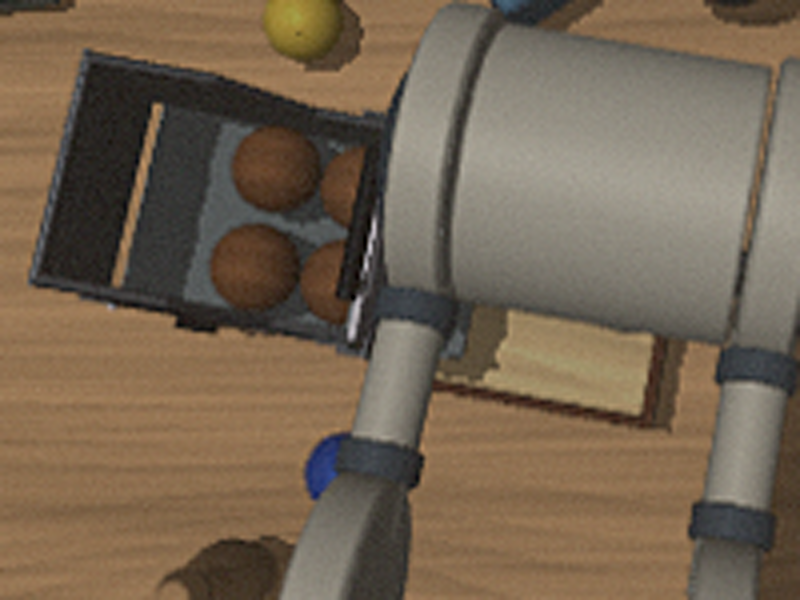

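```bash
cat >> h.py <<'E'
O=np.array([.5525,.1532]);A=np.radians(79);EX=np.array([np.cos(A),np.sin(A)]);EY=np.array([-EX[1],EX[0]])
def tobin(P): d=np.asarray(P)[...,:2]-O; return np.stack([d@EX,d@EY],-1)
E
python3 - <<'E'
from h import *
for pts in ([(178,199),(345,238)],):
    P=onz("side",un(pts,3.4,190,150),.055); print(P,tobin(P))
P=onz("top",un([(440,390),(645,424)],4,85,135),.055);print(tobin(P))
# expected pixels of corners
C=[O+EX*x+EY*y for x in(-.199,.001) for y in(-.1,.1)]
for c in C: print(((proj("side",[*c,.055])-[190,150])*3.4).round(0),((proj("top",[*c,.055])-[85,135])*4).round(0))
E
```

```text
[[ 0.60800732 -0.05709241  0.055     ]
 [ 0.41502525 -0.02207654  0.055     ]] [[-0.19583745 -0.09461317]
 [-0.19828764  0.10150461]]
[[-0.03556243  0.09921033]
 [-0.1941249   0.09690904]]
[[173. 195.]] [[695. 171.]]
[[343. 236.]] [[649. 428.]]
[[114. 335.]] [[443. 127.]]
[[295. 383.]] [[392. 381.]]
```

Emit:
send_rows(series=[-0.025, 0, 0, 0, 0, 0, 0, -0.06, 0, 0, 0, 0, 0, 0, -0.095, 0, 0, 0, 0, 0, 0, -0.13, 0, 0, 0, 0, 0, 0, -0.165, 0, 0, 0, 0, 0, 0, -0.187, 0, 0, 0, 0, 0, 0, -0.195, 0, 0, 0, 0, 0, 0, -0.195, 0, 0, 0, 0, 0, 0])

```text
time_s: 8.5
tcp_pos: [0.5519, 0.1548, 0.304]
tcp_rot: [1.999, -2.421, -0.002]
wrist_force: [0.4, -0.4, -1.0]
grip_width: 0.998
```

```bash
python3 - <<'E'
from h import *
goto([.5525,.1532,.228],-101)
for n in ("side","top"): cv2.imwrite(f"pics/{n}5.png",manip.grab_frame(n)[:,:,::-1])
crop("pics/side5.png",190,150,340,320,3.4,"pics/s5.png")
E
```

```text
t 8.50 tcp [0.5519 0.1548 0.304 ] xyaw -100.89 tilt 0.13 F [ 0.4 -0.4 -1. ] w 0.998 q [0.17 0.36 1.37 0.   1.42 1.93]
d [ 0.0014 -0.001   0.076 ] rv [ 0.0022 -0.0007  0.002 ]
```

View pics/s5.png

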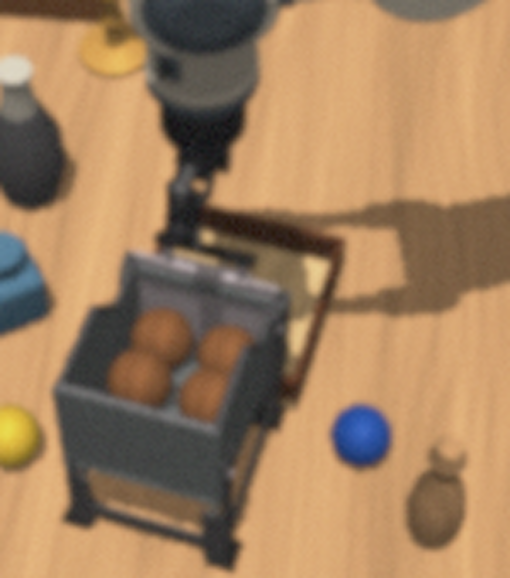

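The gripper hangs above the bar (bar at crop 160–255, 240–262), with balls and box in place. Descending with open jaws.

Emit:
send_rows(series=[0.001, -0.001, 0.01, 0.002, 0, 0.002, 0, 0.001, -0.001, 0.022, 0.002, 0, 0.002, 0, 0.001, -0.001, 0.034, 0.002, 0, 0.002, 0, 0.001, -0.001, 0.046, 0.002, 0, 0.002, 0, 0.001, -0.001, 0.058, 0.002, 0, 0.002, 0, 0.001, -0.001, 0.068, 0.002, 0, 0.002, 0, 0.001, -0.001, 0.075, 0.002, 0, 0.002, 0, 0.001, -0.001, 0.075, 0.002, 0, 0.002, 0])

```text
time_s: 9.27
tcp_pos: [0.5526, 0.1513, 0.2289]
tcp_rot: [1.994, -2.427, 0.001]
wrist_force: [0.3, -0.8, 0.6]
grip_width: 1.0
```

```bash
python3 - <<'E'
from h import *
goto([.5525,.1532,.228],-101)
for n in ("side","top"): cv2.imwrite(f"pics/{n}6.png",manip.grab_frame(n)[:,:,::-1])
crop("pics/side6.png",200,165,300,265,5.5,"pics/s6.png")
E
```

```text
t 9.27 tcp [0.5526 0.1513 0.2289] xyaw -101.18 tilt 0.05 F [ 0.3 -0.8  0.6] w 1.000 q [ 0.16  0.42  1.48 -0.    1.24  1.93]
d [-0.0019  0.0005  0.0009] rv [ 0.0001 -0.0009 -0.0032]
```

View pics/s6.png

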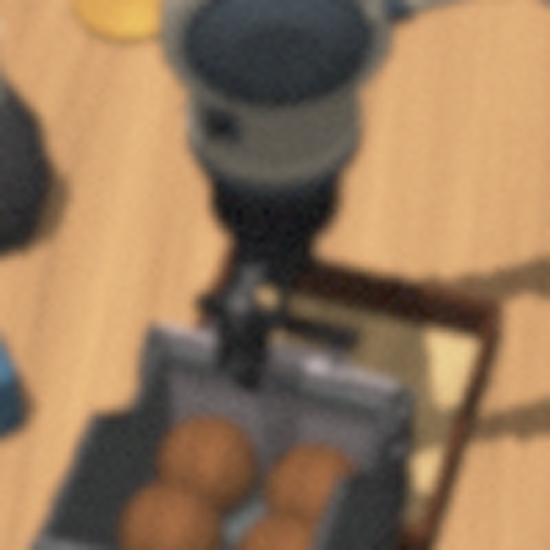

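```bash
python3 - <<'E'
from h import *
f=lambda b,z:((proj("side",[*(O+EX*b[0]+EY*b[1]),z])-[200,165])*5.5).round(0)
print("near tip",f((.05,0),.242),f((.05,0),.26),"far",f((-.05,0),.242),"bar ends",f((0,.05),.247),f((0,-.05),.247))
E
```

```text
near tip [[246. 393.]] [[246. 375.]] far [[297. 263.]] bar ends [[354. 342.]] [[192. 301.]]
```

Predicted near fingertip is at crop (246,390) and the bar ends are at (354,342) and (192,301). Both match the picture, so I'm closing on the bar.

Emit:
send_rows(series=[-0.001, 0, 0, 0, 0, 0, 0.5, -0.002, 0, 0, 0, 0, -0.003, 1, -0.002, 0, 0, 0, 0, -0.003, 1, -0.002, 0, 0, 0, 0, -0.003, 1, -0.002, 0, 0, 0, 0, -0.003, 1, -0.002, 0, 0, 0, 0, -0.003, 1, -0.002, 0, 0, 0, 0, -0.003, 1, -0.002, 0, 0, 0, 0, -0.003, 1], squeeze=70)

```text
time_s: 10.03
tcp_pos: [0.5533, 0.1519, 0.2307]
tcp_rot: [1.998, -2.422, 0.007]
wrist_force: [-5.1, -21.1, 10.8]
grip_width: 0.143
```

```bash
python3 - <<'E'
from h import *
state()
E
```

```text
t 10.03 tcp [0.5533 0.1519 0.2307] xyaw -100.98 tilt 0.26 F [ -5.1 -21.1  10.8] w 0.143 q [ 0.17  0.42  1.48 -0.    1.24  1.93]
```

Emit:
send_rows(series=[0.0005, 0, 0, 0, 0, 0, 1, 0.001, 0, 0, 0, 0, 0, 1, 0.0015, 0, 0, 0, 0, 0, 1, 0.0015, 0, 0, 0, 0, 0, 1, 0.0015, 0, 0, 0, 0, 0, 1, 0.0015, 0, 0, 0, 0, 0, 1, 0.0015, 0, 0, 0, 0, 0, 1, 0.0015, 0, 0, 0, 0, 0, 1])

```text
time_s: 10.7
tcp_pos: [0.5533, 0.1517, 0.2307]
tcp_rot: [-1.999, 2.424, -0.004]
wrist_force: [-3.1, -9.4, 6.8]
grip_width: 0.14
```

```bash
python3 - <<'E'
from h import *
state()
E
```

```text
t 10.70 tcp [0.5533 0.1517 0.2307] xyaw -100.97 tilt 0.16 F [-3.1 -9.4  6.8] w 0.140 q [ 0.16  0.42  1.48 -0.    1.24  1.93]
```

Emit:
send_rows(series=[0.001, 0, -0.004, 0, 0, 0, 1, 0.001, 0, -0.014, 0, 0, 0, 1, 0.001, 0, -0.028, 0, 0, 0, 1, 0.001, 0, -0.044, 0, 0, 0, 1, 0.001, 0, -0.06, 0, 0, 0, 1, 0.001, 0, -0.075, 0, 0, 0, 1, 0.001, 0, -0.083, 0, 0, 0, 1, 0.001, 0, -0.084, 0, 0, 0, 1])

```text
time_s: 11.37
tcp_pos: [0.5532, 0.1516, 0.3155]
tcp_rot: [-1.998, 2.422, -0.004]
wrist_force: [-0.6, -3.8, 2.8]
grip_width: 0.137
```

```bash
python3 - <<'E'
from h import *
state()
for n in ("side","top"): cv2.imwrite(f"pics/{n}7.png",manip.grab_frame(n)[:,:,::-1])
crop("pics/side7.png",190,150,340,320,3.4,"pics/s7.png")
E
```

```text
t 11.37 tcp [0.5532 0.1516 0.3155] xyaw -100.96 tilt 0.18 F [-0.6 -3.8  2.8] w 0.137 q [ 0.16  0.35  1.35 -0.    1.44  1.93]
```

View pics/s7.png

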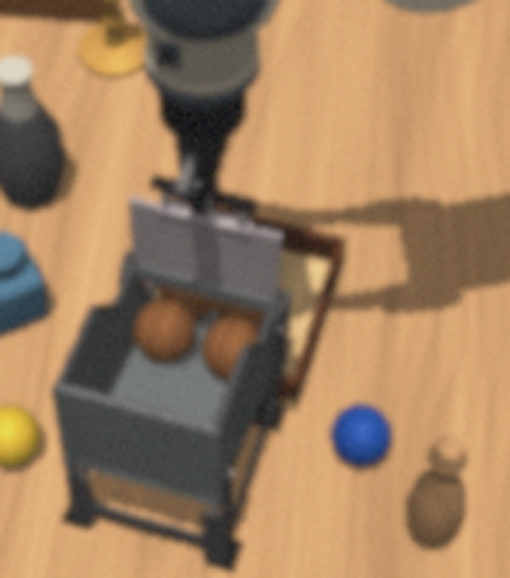

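The gate is up by about 85 mm. Two balls have left, and the last two (crop 165,330 and 232,345) are rolling. Waiting.

Emit:
send_rows(series=[0, 0, 0, 0, 0, 0, 1, 0, 0, 0, 0, 0, 0, 1, 0, 0, 0, 0, 0, 0, 1, 0, 0, 0, 0, 0, 0, 1, 0, 0, 0, 0, 0, 0, 1, 0, 0, 0, 0, 0, 0, 1, 0, 0, 0, 0, 0, 0, 1, 0, 0, 0, 0, 0, 0, 1])

```text
time_s: 12.13
tcp_pos: [0.5532, 0.1516, 0.314]
tcp_rot: [-1.998, 2.423, -0.003]
wrist_force: [2.7, -5.7, 0.7]
grip_width: 0.134
```

Emit:
send_rows(series=[0, 0, 0, 0, 0, 0, 1, 0, 0, 0, 0, 0, 0, 1, 0, 0, 0, 0, 0, 0, 1, 0, 0, 0, 0, 0, 0, 1, 0, 0, 0, 0, 0, 0, 1, 0, 0, 0, 0, 0, 0, 1, 0, 0, 0, 0, 0, 0, 1, 0, 0, 0, 0, 0, 0, 1])

```text
time_s: 12.8
tcp_pos: [0.5532, 0.1517, 0.314]
tcp_rot: [-1.998, 2.423, -0.003]
wrist_force: [2.2, -5.1, 0.2]
grip_width: 0.13
```

Emit:
send_rows(series=[0, 0, 0, 0, 0, 0, 1, 0, 0, 0, 0, 0, 0, 1, 0, 0, 0, 0, 0, 0, 1, 0, 0, 0, 0, 0, 0, 1, 0, 0, 0, 0, 0, 0, 1, 0, 0, 0, 0, 0, 0, 1, 0, 0, 0, 0, 0, 0, 1, 0, 0, 0, 0, 0, 0, 1])

```text
time_s: 13.47
tcp_pos: [0.5532, 0.1517, 0.314]
tcp_rot: [-1.998, 2.423, -0.003]
wrist_force: [2.1, -5.1, 0.0]
grip_width: 0.136
```

```bash
python3 - <<'E'
from h import *
state()
for n in ("side","top"): cv2.imwrite(f"pics/{n}8.png",manip.grab_frame(n)[:,:,::-1])
crop("pics/side8.png",190,150,340,320,3.4,"pics/s8.png")
crop("pics/top8.png",85,135,285,285,4,"pics/t8.png")
E
```

```text
t 13.47 tcp [0.5532 0.1517 0.314 ] xyaw -100.96 tilt 0.11 F [ 2.1 -5.1  0. ] w 0.136 q [ 0.16  0.35  1.35 -0.    1.44  1.93]
```

View pics/s8.png

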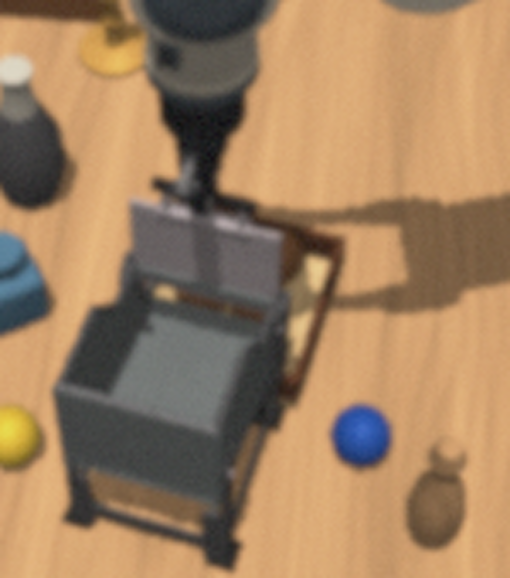

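View pics/t8.png

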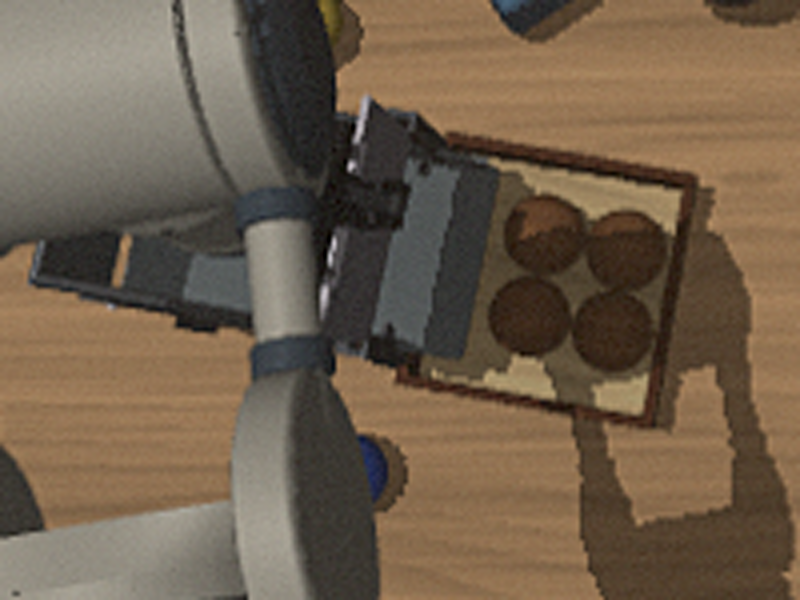

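All four balls are in the box (top crop 545,233 / 627,250 / 528,315 / 613,330) and the bin is empty. The box hasn't moved. Pushing the gate down.

Emit:
send_rows(series=[0, 0, 0.006, 0, 0, 0, 1, 0, 0, 0.018, 0, 0, 0, 1, 0, 0, 0.032, 0, 0, 0, 1, 0, 0, 0.046, 0, 0, 0, 1, 0, 0, 0.06, 0, 0, 0, 1, 0, 0, 0.072, 0, 0, 0, 1, 0, 0, 0.08, 0, 0, 0, 1, 0, 0, 0.083, 0, 0, 0, 1])

```text
time_s: 14.23
tcp_pos: [0.5533, 0.1517, 0.2305]
tcp_rot: [-1.999, 2.423, -0.002]
wrist_force: [-11.3, -6.2, 46.4]
grip_width: 0.137
```

Emit:
send_rows(series=[0, 0, 0.0005, 0, 0, 0, 1, 0, 0, 0.001, 0, 0, 0, 1, 0, 0, 0.001, 0, 0, 0, 1, 0, 0, 0.0015, 0, 0, 0, 1, 0, 0, 0.002, 0, 0, 0, 1, 0, 0, 0.002, 0, 0, 0, 1, 0, 0, 0.002, 0, 0, 0, 1, 0, 0, 0.002, 0, 0, 0, 1])

```text
time_s: 14.9
tcp_pos: [0.5533, 0.1517, 0.2305]
tcp_rot: [-1.998, 2.422, -0.004]
wrist_force: [-7.4, -5.1, 25.8]
grip_width: 0.139
```

```bash
python3 - <<'E'
from h import *
state()
for n in ("side","top"): cv2.imwrite(f"pics/{n}9.png",manip.grab_frame(n)[:,:,::-1])
crop("pics/side9.png",190,150,340,320,3.4,"pics/s9.png")
E
```

```text
t 14.90 tcp [0.5533 0.1517 0.2305] xyaw -100.95 tilt 0.18 F [-7.4 -5.1 25.8] w 0.139 q [ 0.16  0.42  1.48 -0.    1.24  1.93]
```

View pics/s9.png

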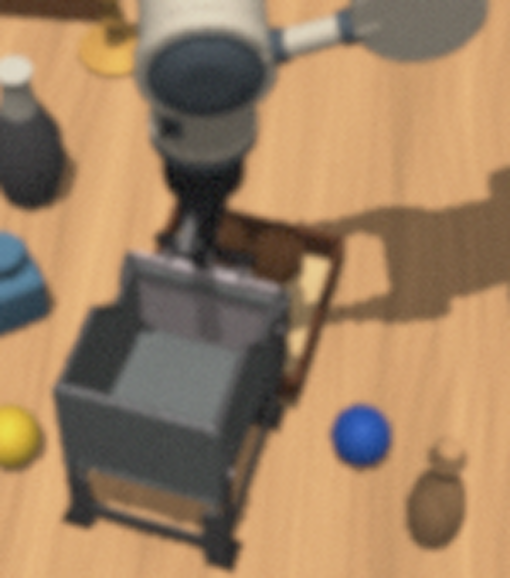

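The gate is back at its shut height (0.2305) with 26 N of seating force. Releasing, opening fully before rising.

Emit:
send_rows(series=[0, 0, 0, 0, 0, 0, 0, 0, 0, 0, 0, 0, 0, 0, 0, 0, 0, 0, 0, 0, 0, 0, 0, 0, 0, 0, 0, 0, 0, 0, 0, 0, 0, 0, 0, 0, 0, 0, 0, 0, 0, 0, 0, 0, -0.005, 0, 0, 0, 0, 0, 0, -0.015, 0, 0, 0, 0])

```text
time_s: 15.67
tcp_pos: [0.5526, 0.1517, 0.2439]
tcp_rot: [1.999, -2.423, 0.001]
wrist_force: [-0.8, -0.2, -0.7]
grip_width: 0.998
```

Emit:
send_rows(series=[0, 0, -0.015, 0, 0, 0, 0, 0, 0, -0.035, 0, 0, 0, 0, 0, 0, -0.06, 0, 0, 0, 0, 0, 0, -0.09, 0, 0, 0, 0, 0, 0, -0.12, 0, 0, 0, 0, 0, 0, -0.15, 0, 0, 0, 0, 0, 0, -0.16, 0, 0, 0, 0, 0, 0, -0.16, 0, 0, 0, 0])

```text
time_s: 16.33
tcp_pos: [0.5538, 0.152, 0.4081]
tcp_rot: [-1.995, 2.418, -0.007]
wrist_force: [-0.7, 0.1, -0.5]
grip_width: 1.002
```

```bash
python3 - <<'E'
from h import *
goto([.40,-.25,.40],-101)
E
```

```text
t 16.33 tcp [0.5538 0.152  0.4081] xyaw -100.95 tilt 0.45 F [-0.7  0.1 -0.5] w 1.002 q [ 0.16  0.3   1.18 -0.    1.65  1.93]
d [0.4239 0.0746 0.0067] rv [-0.0075  0.0021  0.0008]
```

Emit:
send_rows(series=[0.03, 0.005, 0, 0, 0, 0, 0, 0.065, 0.011, 0, 0, 0, 0, 0, 0.1, 0.018, 0, 0, 0, 0, 0, 0.14, 0.025, 0, 0, 0, 0, 0, 0.18, 0.032, 0, 0, 0, 0, 0, 0.22, 0.039, 0, 0, 0, 0, 0, 0.25, 0.044, 0, 0, 0, 0, 0, 0.26, 0.046, 0, 0, 0, 0, 0])

```text
time_s: 17.0
tcp_pos: [0.4565, -0.0977, 0.4036]
tcp_rot: [1.996, -2.426, 0.002]
wrist_force: [-0.7, 0.4, 0.0]
grip_width: 0.997
```

Emit:
send_rows(series=[0.03, 0.005, 0, 0, 0, 0, 0, 0.065, 0.011, 0, 0, 0, 0, 0, 0.1, 0.018, 0, 0, 0, 0, 0, 0.14, 0.025, 0, 0, 0, 0, 0, 0.16, 0.03, 0, 0, 0, 0, 0, 0.17, 0.03, 0, 0, 0, 0, 0, 0.17, 0.03, 0, 0, 0, 0, 0, 0.17, 0.03, 0, 0, 0, 0, 0])

```text
time_s: 17.67
tcp_pos: [0.3967, -0.2553, 0.4037]
tcp_rot: [-1.998, 2.423, -0.001]
wrist_force: [0.3, 0.0, -0.2]
grip_width: 1.003
```

```bash
python3 - <<'E'
from h import *
state()
for n in ("side","top"): cv2.imwrite(f"pics/{n}10.png",manip.grab_frame(n)[:,:,::-1])
a=cv2.imread("pics/side10.png");b=cv2.imread("pics/top10.png")
crop("pics/side10.png",190,150,340,320,3.4,"pics/s10.png")
crop("pics/top10.png",85,60,285,210,4,"pics/t10.png")
cv2.imwrite("pics/all10.png",cv2.resize(np.hstack([a,b]),(800,300)))
E
```

```text
t 17.67 tcp [ 0.3967 -0.2553  0.4037] xyaw -100.99 tilt 0.09 F [ 0.3  0.  -0.2] w 1.003 q [-0.7   0.14  1.41  0.    1.59  1.06]
```

View pics/s10.png

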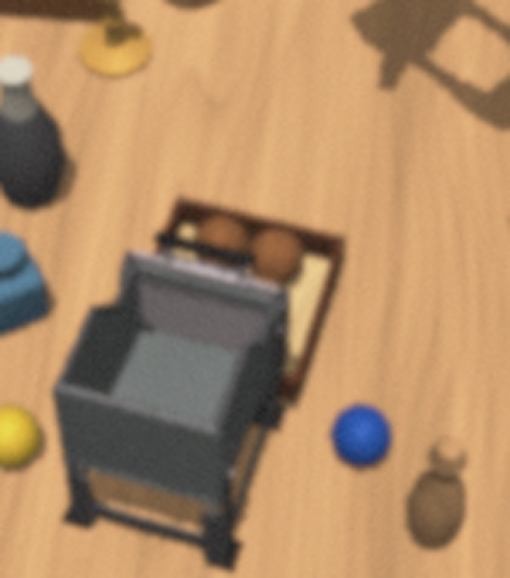

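View pics/top10.png

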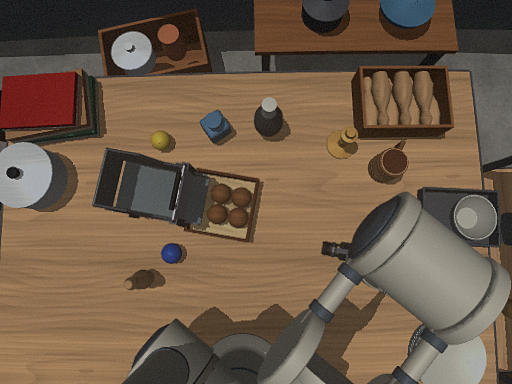

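```bash
python3 - <<'E'
from h import *
crop("pics/top10.png",165,150,275,250,7,"pics/tb10.png")
a=cv2.imread("pics/side0.png")[225:262,225:275].astype(int);b=cv2.imread("pics/side10.png")[225:262,225:275].astype(int)
dark=lambda m:np.argwhere(m.max(2)<45).mean(0)
C=[O+EX*x+EY*y for x in(-.2,) for y in(-.1,.1)]+[O+EX*-.04+EY*y for y in (-.1,.1)]
for c in C: print(((proj("top",[*c,.055])-[165,150]+.5)*7-.5).round(0))
E
```

```text
[[662. 197.]]
[[581. 647.]]
[[308. 136.]]
[[220. 581.]]
```

View pics/tb10.png

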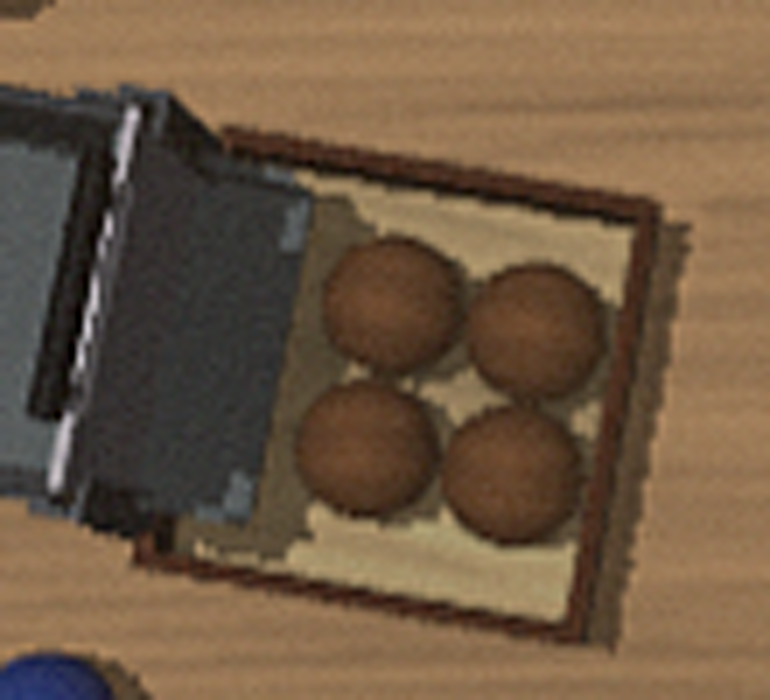

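The box corners (crop 660,203 and 582,643) sit within 1 px of the ideal square, centred pose. All four balls are inside and the bar is back at its starting pixels. Handing in.

```bash
python3 - <<'E'
from bench import manip
print(manip.job_done(), manip.sense()["time_s"])
E
```

```text
the job is handed in; nothing more can be done
the job is handed in; nothing more can be done
```

The job is done and handed in at about 18 s of the 61 s allowed. I gripped the empty box by its far wall and slid it square under the chute. I then lifted the gate by its bar about 85 mm, let all four balls run out, pushed the gate shut and pulled the arm clear.

**What the last checks showed:**
- **Balls:** all four are in the box, the bin is empty, and none got onto the table.
- **Box:** its visible corners are within about 1 px (roughly 3 mm) of the ideal square, centred pose, with its rear wall under the lip.
- **Gate:** it stopped at its original shut height with about 26 N of seating force. The bar was back at its starting pixels after I let go.
- **Other goods:** they look unmoved, including the yellow and blue balls. The retracted arm hid part of the right side of the last top view, including the jar.

**Checks that disagreed or fell short:**
- I felt no clear contact with the rail when I pushed the box in. It may stand a millimetre or so off it.
- The bar was about 1.5 mm farther forward than I measured. This gave a 21 N sideways force when I gripped it, which I relieved before lifting.
- Shutting the gate peaked at 46 N on the wrist, through the fingers. That is within the 120 N wrist limit.

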